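# Slide the drill plate onto its locating pins

## Task

The aluminium drill plate lies loose and out of line on the fixture, half on the loading ledge and half on the tips of the two locating pins. Nudge it sideways and forward with your fingertips until both holes drop over the pins and it lies flat and fully down on the fixture, then take the hand away. Only push it, do not lift it, and leave the tin, tape measure and mug where they stand.

Things in the scene. Friction and masses are not known exactly. Their poses are not given: they have to be found in the camera images.
- fixture: Fixed grey fixture, base 240 x 240 x 12 mm on the bench. Origin on the bench under the centre of the seated plate; x away from the robot (within 0.35 rad), y left, z up. Base spans x -150 to +90, y -120 to +120 mm. Recess floor (the plate's seat) is 12 mm above the origin, open at both sides. With plate origin over fixture origin and axes parallel, both holes are over the pins.
- plate: Loose aluminium plate 120 (x) x 170 (y) x 10 mm, 0.3 to 0.65 kg, too wide to grasp; brass bushes are flush, no holes. Origin: centre of its underside; axes along its edges. Starts level, underside 24 mm above the fixture's origin, 22 to 40 mm short of its seat (-x), up to 22 mm off in y, turned up to 0.12 rad. Two 16 mm through holes at x +10, y +-55 mm. Seated, underside 12 mm above the fixture's origin.
- pin_left (a point): centre of the tip of the left pin (fixture x +10, y +55 mm): steel, 14 mm thick for 4 mm above the recess floor, then tapering over 8 mm to a 4 mm wide tip level with the ledge; the taper pulls a hole in from about 5 mm off
- pin_right (a point): centre of the tip of the right pin (fixture x +10, y -55 mm), the same as the left one
- ledge_edge (a point): middle of the top far edge of the dark loading ledge, 24 mm above the fixture's origin; the flat ledge spans fixture x -150 to -63 mm, y -120 to +120 mm, so the seated plate lies just beyond it, 3 mm clear
- stop_face (a point): middle of the top near edge of the dark rear stop rail, which spans fixture x +64 to +82, y -85 to +85 mm, top 36 mm above the fixture's origin; 4 mm clear of the seated plate
- hole_left (a point): centre of the plate's left (+y) hole, at the underside
- hole_right (a point): centre of the plate's right (-y) hole, at the underside
- flux_tin: bystander: round blue tin, 77 mm across, 39 mm high, standing left of the fixture; origin at the centre of its underside
- tape_measure: bystander: yellow and black tape measure, 68 x 72 x 34 mm, lying right of the fixture; origin at the centre of its underside
- mug: bystander: grey-blue mug, 85 x 115 x 88 mm, standing behind the fixture; origin at the centre of its underside
Mind the look-alikes: they are no part of the job. There is more than one size of the plate; the one meant has the size given above.

How it is judged:
By the outcome, as a careful person would: the job done as asked, in the order asked, and still so for the second after the job is handed in, with the robot touching nothing.
It also fails if it takes over 72 s, if anything falls off the work surface, if the arm or the gripper's body presses on something with over 40 N, if the wrist force passes 120 N, or if a joint passes its speed limit or range.

## Robot

A 6-joint arm with a two-finger parallel gripper is mounted at the origin on a cart in front of the work surface, level with it; the furniture and walls round the work are solid. World frame = base frame: x ahead of the robot, y to its left, z up, the work surface at z = 0. Lengths are in m, angles in rad, forces in N, time in s.
With the tool pointing down it reaches from about 0.425 to 0.95 m from the base axis. Payload 3.5 kg.
Tool frame: the origin (TCP) lies midway between the tips of the shut fingers; the grasp point (between the pads) lies 19 mm behind it; z points along the fingers, y is the direction in which the jaws open and shut (so a half turn about z gives the same grasp; the last joint's range is limited). The gripper opens to 85 mm and grips with 20 to 120 N. Pads are 22 mm wide; open, the fingers measure 114 mm over their backs; the gripper's body (76 mm by 85 mm) begins 54 mm behind the grasp point. The pads swing forward as they close: fully open they stand 13 mm farther back than shut.
Start: joints at [-1.363, 0.286, 1.577, -0, 1.279, -0.15], TCP at [0.236, -0.632, 0.231] pointing down, gripper open.
Joint ranges: [-2.77, 2.77], [-0.9, 2.22], [0.21, 2.48], [-1.53, 4.67], [0.24, 2.81], [-2.84, 2.84]. Speed limits (rad/s): [2.79, 2.79, 3.14, 3.14, 3.14, 3.14].

## Interface

Orientations are given as a unit quaternion [x, y, z, w].
In Python, from plant import * gives the robot as it stands.
- The arm moves only by the shell command python3 -m jog 'ROWS' [FORCE]. ROWS is a JSON object of lists of equal length, an entry for each row: "travel": the shift along the world's x, y, z in mm, a list of three; "dr": the turn, a rotation vector about the world's x, y, z in degrees, a list of three; "jaw": the closure in counts, from 0 (fully open) to 255 (shut). In form: {"travel": [[x, y, z], ...], "dr": [[wx, wy, wz], ...], "jaw": [jaw, ...]}. A call has 1 to 5 rows; each row shifts and turns the commanded pose from where the row before left it; what a row does not reach is not made up. A row lasts 1/12 s, in which the tool goes at most 41.7 mm and 7.16 degrees, less where a joint would pass 70% of its speed; a pose out of reach is approached as far as the arm can. A call is refused whole if a number of a shift passes 41.7 or a number of a turn 7.16, either way. A call with a gripper value outside its range is refused whole. The fingers move at their own pace and stop on an object; FORCE is the grip in N (left out, the last holds). Time passes only in rows, so rows that do not move let the fingers close. It gives the time, the measured TCP pose, the force and the opening at its end, in the units of the state.
- get_state(): the state, without advancing time (a new reading comes with each control period).
- read_camera(name): name is "scene" or "top" or "wrist"; returns the picture (384x512x3 uint8, red, green, blue); there is no depth.
- camera_info(name): a dict with "K" (3x3 intrinsics, pixels), "R" (3x3) and "t" (3): a world point X has camera coordinates R X + t; the wrist camera has in their place "mount" (4x4, takes a point from camera to tool coordinates, whose origin is the TCP and whose axes are the flange's). Camera axes: x right, y down, z forward; pixel columns grow to the right and rows downward; lengths in m; the calibration is good to about 2 mm. A picture is of the moment at which its call begins: read the wrist's pose just before it. camera_info takes no time and is no camera call.
- sign_off(): hands the job in, once; it reports no verdict.
The state is a dict: "time": time; "qpos": joint angles; "dq": joint speeds; "joint_efforts": joint torques, N m; "eef_pos": TCP position; "tcp_rot": TCP orientation; "contact_force": force on the tool from outside, world axes, zero at the start; "wrist_torque": the same for the moment, N m; "opening": opening from 0.0 (shut) to 1.0 (fully open).
Only numpy, scipy, OpenCV 4.12 (cv2) and the standard library are available. Lean on these libraries where they do the work, as an engineer would, in place of code of your own. Each camera call takes 0.05 s, during which the arm holds its last target. There are 200 camera calls.

## Working session

There is one attempt and no reset: what is moved stays moved. The work goes in short steps, Python scripts to look and compute and a shell command to move; the robot and the scene stay as the last step left them, time stands still between calls to the robot, and variables do not carry over. Pictures are saved under pics/ and viewed, about 8 in all and at most 12, crops included, and the job is handed in when it is done.

```bash
mkdir -p pics; ls; python3 - <<'E'
from plant import *
import cv2
s=get_state(); print(s)
for n in("top","scene"):
    im=read_camera(n); cv2.imwrite(f"pics/{n}0.png",im[:,:,::-1])
    print(n,camera_info(n))
print(camera_info("wrist"))
E
```

```text
pics
{'time': 0.0, 'qpos': array([-1.36295719e+00,  2.87200592e-01,  1.57819634e+00, -3.94219453e-06,
        1.27864473e+00, -1.50045437e-01]), 'dq': array([-1.49486928e-03, -1.98995195e-05,  3.31160677e-04,  1.62493619e-03,
       -1.72533346e-03, -7.01057746e-04]), 'joint_efforts': array([ 1.70171870e-05, -4.05984664e+01, -2.92625266e+01, -1.46999441e-04,
        5.85648901e-03,  3.24617837e-06]), 'eef_pos': array([ 0.23630506, -0.63156295,  0.22991345]), 'tcp_rot': array([ 9.84031666e-01,  1.77989274e-01, -3.72654777e-05, -1.22393847e-03]), 'contact_force': array([ 0.29778124, -0.12693987,  0.01187217]), 'wrist_torque': array([-0.01843695,  0.02417259,  0.00578313]), 'opening': 1.0010991743554247}
top {'K': array([[355.18871531,   0.        , 259.50219746],
       [  0.        , 355.18871531, 191.87259939],
       [  0.        ,   0.        ,   1.        ]]), 'R': array([[-0.00687971, -0.99989683, -0.01260913],
       [-0.9986453 ,  0.00752039, -0.05148794],
       [ 0.05157746,  0.01223783, -0.99859401]]), 't': array([0.0582542 , 0.54426639, 0.99409355])}
scene {'K': array([[493
[... 192 characters left out ...]
2.86104698e-04],
       [-4.59308180e-01,  5.68074455e-01, -6.82881695e-01],
       [ 4.29655241e-01, -5.30776662e-01, -7.30528924e-01]]), 't': array([0.45053319, 0.27089621, 1.26647091])}
{'K': array([[345.07017303,   0.        , 255.18281585],
       [  0.        , 345.07017303, 195.61017332],
       [  0.        ,   0.        ,   1.        ]]), 'mount': array([[ 3.65128477e-04, -9.49234850e-01, -3.14568063e-01,
         8.03768254e-02],
       [ 9.99999455e-01,  6.54148196e-04, -8.13216651e-04,
        -3.96363073e-04],
       [ 9.77707717e-04, -3.14567594e-01,  9.49234572e-01,
        -1.43650993e-01],
       [ 0.00000000e+00,  0.00000000e+00,  0.00000000e+00,
         1.00000000e+00]])}
```

View pics/top0.png

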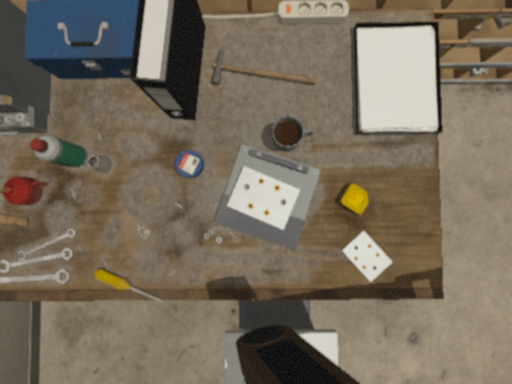

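View pics/scene0.png

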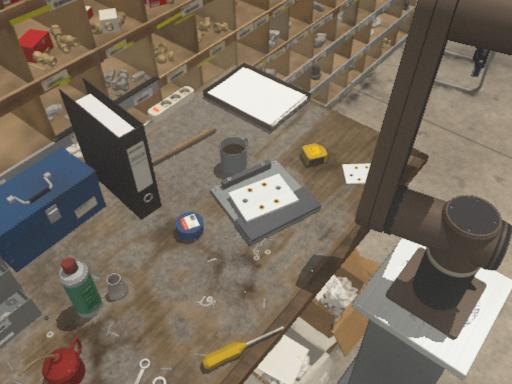

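```bash
python3 - <<'E'
import cv2, numpy as np
a=cv2.imread("pics/top0.png")[140:255,210:325]; b=cv2.imread("pics/scene0.png")[155:245,205:325]
a=cv2.resize(a,None,fx=3.4,fy=5.2*0+3.4,interpolation=cv2.INTER_CUBIC)
b=cv2.resize(b,(400,300),interpolation=cv2.INTER_CUBIC)
c=np.zeros((391,800,3),np.uint8); c[:391,:391]=a; c[:300,395:795]=b
cv2.imwrite("pics/crop0.png",c)
E
```

```text
(no output)
```

View pics/crop0.png

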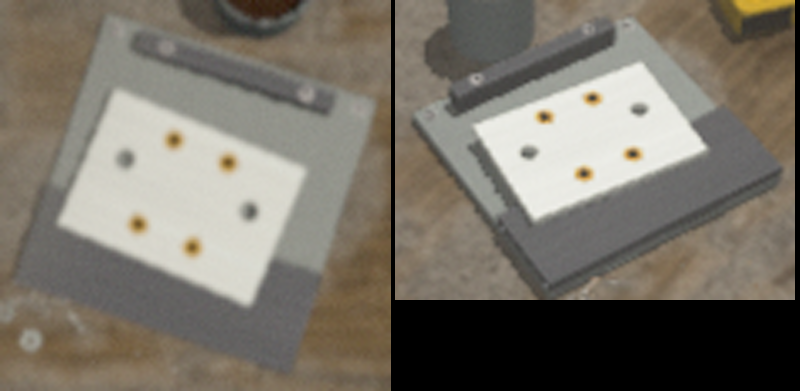

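```bash
cat > h.py <<'E'
from plant import *
import numpy as np, cv2
from scipy.spatial.transform import Rotation as Ro
def cam(name, st=None):
    c=camera_info(name)
    if name!="wrist": R=c["R"].T; return c["K"],R,-R@c["t"]
    T=c["mount"]; Rt=Ro.from_quat(st["tcp_rot"]).as_matrix()
    return c["K"],Rt@T[:3,:3],Rt@T[:3,3]+st["eef_pos"]
def plane(C,uv,z):
    K,R,o=C; uv=np.atleast_2d(uv).astype(float)
    d=np.c_[uv,np.ones(len(uv))]@np.linalg.inv(K).T@R.T
    return (o+d*((z-o[2])/d[:,2])[:,None])[:,:2]
def proj(C,X):
    K,R,o=C; p=(np.atleast_2d(X)-o)@R@K.T
    return p[:,:2]/p[:,2:]
E
python3 - <<'E'
from h import *
C=cam("top")
o=np.array([210,140])
f=lambda L,z:print(np.round(plane(C,np.array(L)/3.4+o-.5*(1-1/3.4),z),4).tolist())
f([[115,90],[305,170],[252,305],[58,225]],.034) # plate corners FL FR NR NL
f([[125,160],[249,212]],.034)
f([[110,15],[374,95]],.012)
f([[292,372],[17,278],[55,186],[320,272]],.024)
f([[143,31],[333,92],[330,113],[133,52]],.036)
f([[200,0]],.05)
print(cam("top")[2])
E
```

```text
[[0.6161, 0.0984], [0.549, -0.0568], [0.4393, -0.0123], [0.5055, 0.1456]]
[[0.5584, 0.0905], [0.515, -0.0107]]
[[0.6825, 0.1036], [0.6128, -0.1175]]
[[0.3839, -0.045], [0.4622, 0.1806], [0.5379, 0.1491], [0.4655, -0.069]]
[[0.6644, 0.075], [0.6127, -0.0803], [0.5955, -0.0776], [0.6471, 0.0834]]
[[0.6869, 0.0282]]
[0.49265702 0.04198955 1.02145356]
```

```bash

python3 -m jog '{"travel":[[10,19,0],[17,32,-2],[17,32,-2],[17,32,-2],[17,32,-2]],"dr":[[0,0,-1],[0,0,-2],[0,0,-2],[0,0,-2],[0,0,-2]],"jaw":[0,0,0,0,0]}' 
python3 -m jog '{"travel":[[17,32,-2],[17,32,-2],[17,32,-2],[17,32,-2],[17,32,-2]],"dr":[[0,0,-2],[0,0,-2],[0,0,-2],[0,0,-2],[0,0,-2]],"jaw":[0,0,0,0,0]}' >/dev/null
python3 -m jog '{"travel":[[17,32,-2],[17,32,-2],[17,32,-2],[17,32,-2],[17,32,-2]],"dr":[[0,0,-2],[0,0,-2],[0,0,-2],[0,0,-2],[0,0,-2]],"jaw":[0,0,0,0,0]}' >/dev/null
python3 -m jog '{"travel":[[17,32,-2],[17,32,-2],[17,32,-2],[17,32,-2],[14,20,-2]],"dr":[[0,0,-2],[0,0,-2],[0,0,-2],[0,0,-2],[0,0,-1]],"jaw":[0,0,0,0,0]}' >/dev/null
python3 -m jog '{"travel":[[10,10,0],[0,0,0]],"dr":[[0,0,0],[0,0,0]],"jaw":[0,0]}'
python3 - <<'E'
from h import *
s=get_state(); im=read_camera("wrist")
cv2.imwrite("pics/w1.png",cv2.resize(im[:,:,::-1],(768,576),interpolation=cv2.INTER_CUBIC))
np.save("w1.npy",im); np.savez("w1s.npz",**s)
R=Ro.from_quat(s["tcp_rot"]).as_matrix(); print(s["eef_pos"],np.arctan2(R[1,0],R[0,0]),s["qpos"],s["time"])
E
```

```text
time: 0.52
eef_pos: [0.3147, -0.4834, 0.2224]
tcp_rot: [0.995, 0.099, -0.0, -0.001]
contact_force: [1.7, -0.4, 0.2]
opening: 1.002
time: 1.93
eef_pos: [0.5773, -0.0055, 0.1928]
tcp_rot: [0.989, -0.15, -0.0, -0.0]
contact_force: [-0.9, -0.9, 0.2]
opening: 0.994
[ 0.57731609 -0.00546144  0.19283008] -0.3017800238429346 [-1.85201494e-01  1.07968701e-01  1.85643316e+00  1.80592869e-04
  1.17763106e+00  1.68730566e+00] 1.9333
```

View pics/w1.png

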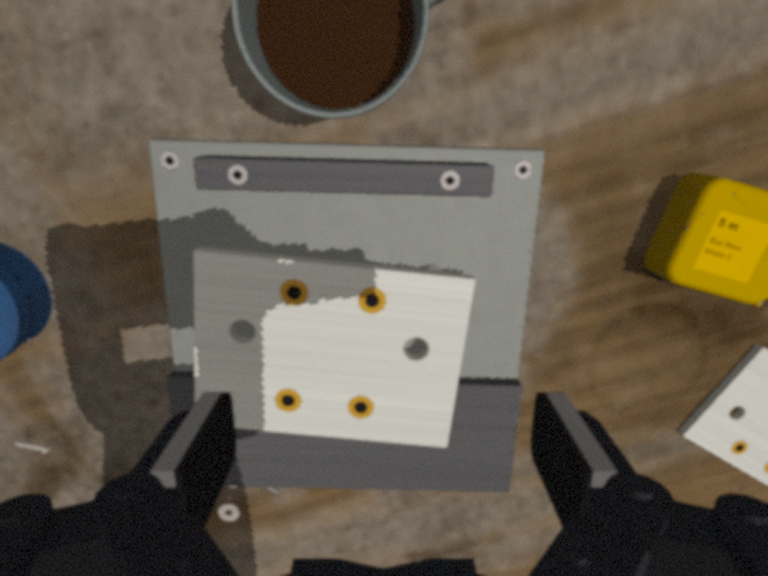

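```bash
cat > est.py <<'E'
from h import *
def rigid(model,meas):   # model->world least squares, returns yaw,t
    m=np.array(model);p=np.array(meas);a=m-m.mean(0);b=p-p.mean(0)
    th=np.arctan2((a[:,0]*b[:,1]-a[:,1]*b[:,0]).sum(),(a*b).sum())
    R=np.array([[np.cos(th),-np.sin(th)],[np.sin(th),np.cos(th)]])
    t=p.mean(0)-R@m.mean(0); return th,t,np.round(1e3*(p-(m@R.T+t)),1).tolist()
def rel(F,P):
    c,s=np.cos(F[0]),np.sin(F[0]); d=P[1]-F[1]
    return np.round([1e3*(c*d[0]+s*d[1]),1e3*(-s*d[0]+c*d[1]),P[0]-F[0]],3)
E
python3 - <<'E'
from est import *
s=dict(np.load("w1s.npz")); C=cam("wrist",s)
w=lambda L,z:plane(C,(np.array(L)+.5)/1.5-.5,z)
fm=np.array([[90,120],[90,-120],[-63,120],[-63,-120],[-150,-120],[64,85],[64,-85]])/1e3
fp=np.r_[w([[151,141],[543,151]],.012),w([[170,372],[521,380],[510,491]],.024),w([[196,187],[492,194]],.036)]
F=rigid(fm,fp); print("F",F)
pm=np.array([[60,85],[60,-85],[-60,-85],[-60,85],[10,55],[10,-55]])/1e3
pp=w([[194,249],[475,277],[447,446],[194,428],[243,331],[416,348]],.034)
P=rigid(pm,pp);print("P",P); print(rel(F,P))
print(w([[330,118]],.088)) 
E
```

```text
F (np.float64(-0.3263992501506989), array([0.56397216, 0.02373412]), [[-2.8, -0.9], [-1.6, 2.4], [1.6, -3.0], [3.0, 1.0], [-0.6, 0.3], [0.0, 0.1], [0.4, 0.2]])
P (np.float64(-0.40033596746900096), array([0.52903161, 0.04652612]), [[1.1, -0.9], [0.5, -0.7], [-0.2, 0.0], [-2.2, 2.7], [0.8, -0.7], [0.1, -0.4]])
[-40.404  10.386  -0.074]
[[ 0.66266167 -0.00653862]]
```

```bash

python3 -m jog '{"travel":[[-15,9,-10],[-30,18,-22],[-30,18,-22],[-30,18,-22],[-28,18,-18]],"dr":[[0,0,-1.4],[0,0,0],[0,0,0],[0,0,0],[0,0,0]],"jaw":[0,0,0,0,0]}' >/dev/null
python3 -m jog '{"travel":[[0,0,-25],[0,0,-25],[0,0,-15],[0,0,-5],[0,0,0]],"dr":[[0,0,0],[0,0,0],[0,0,0],[0,0,0],[0,0,0]],"jaw":[0,0,0,0,0]}'
cat > st.py <<'E'
from h import *
F=(-0.3264,np.array([.56397,.02373]))
s=get_state(); R=Ro.from_quat(s["tcp_rot"]).as_matrix(); c,q=np.cos(F[0]),np.sin(F[0]); d=s["eef_pos"][:2]-F[1]
print("t %.2f pos"%s["time"],s["eef_pos"].round(4),"yaw %.4f"%np.arctan2(R[1,0],R[0,0]),"fix mm",(1e3*np.array([c*d[0]+q*d[1],-q*d[0]+c*d[1]])).round(1),"f",s["contact_force"].round(1))
E
python3 st.py
```

```text
time: 2.82
eef_pos: [0.4421, 0.0727, 0.0282]
tcp_rot: [0.986, -0.165, -0.002, 0.0]
contact_force: [0.4, 0.5, -0.5]
opening: 0.999
t 2.82 pos [0.4421 0.0727 0.0282] yaw -0.3314 fix mm [-131.1    7.3] f [ 0.4  0.5 -0.5]
```

```bash

python3 -m jog '{"travel":[[0,0,-8],[0,0,-4],[4.7,-1.6,0],[4.7,-1.6,0],[2.8,-1,0]],"dr":[[0,0,0],[0,0,0],[0,0,0.3],[0,0,0],[0,0,0]],"jaw":[0,0,0,0,0]}'
python3 -m jog '{"travel":[[2.8,-1,0],[2.8,-1,0],[2.8,-1,0],[2.8,-1,0],[0,0,0]],"dr":[[0,0,0],[0,0,0],[0,0,0],[0,0,0],[0,0,0]],"jaw":[0,0,0,0,0]}'
python3 st.py
python3 - <<'E'
from h import *
s=get_state(); im=read_camera("wrist")
cv2.imwrite("pics/w2.png",cv2.resize(im[:,:,::-1],(768,576),interpolation=cv2.INTER_CUBIC)); np.savez("w2s.npz",**s)
E
```

```text
time: 3.23
eef_pos: [0.4572, 0.0692, 0.0181]
tcp_rot: [0.987, -0.162, 0.001, -0.0]
contact_force: [-0.6, -0.9, -1.2]
opening: 1.0
time: 3.65
eef_pos: [0.4672, 0.0654, 0.0173]
tcp_rot: [0.987, -0.162, 0.0, 0.0]
contact_force: [-1.4, -0.3, 0.5]
opening: 0.999
t 3.65 pos [0.4672 0.0654 0.0173] yaw -0.3246 fix mm [-105.     8.4] f [-1.4 -0.3  0.5]
```

View pics/w2.png

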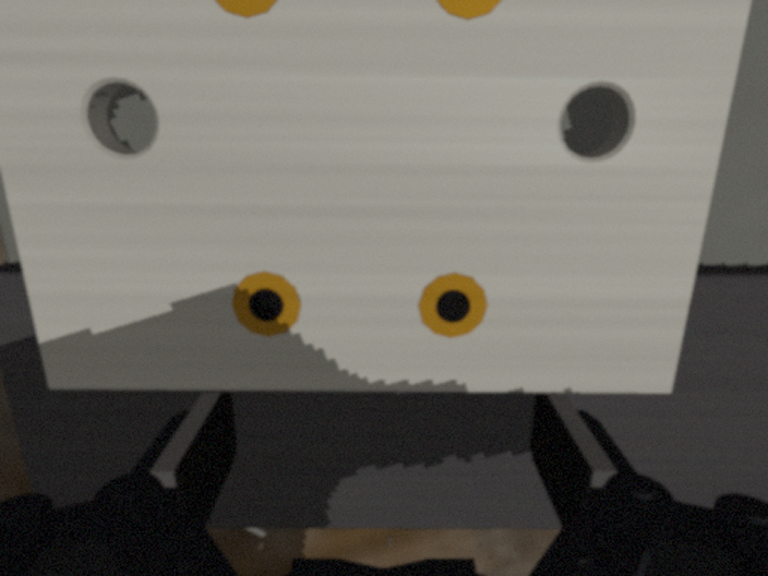

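```bash
python3 - <<'E'
from est import *
s=dict(np.load("w2s.npz")); C=cam("wrist",s)
F=(-0.3264,np.array([.56397,.02373]))
w=lambda L,z:plane(C,(np.array(L)+.5)/1.5-.5,z)
pm=np.array([[-60,-85],[-60,85],[10,55],[10,-55]])/1e3
P=rigid(pm,w([[673,393],[47,389],[123,117],[597,121]],.034));print(P,rel(F,P))
L=rigid(np.array([[-63,85],[-63,-85]])/1e3,w([[0,268],[745,266]],.024)); print("ledge",L)
E
```

```text
(np.float64(-0.33261865137624685), array([0.53564453, 0.04829486]), [[-0.7, -0.9], [-0.2, 1.6], [0.4, -0.3], [0.4, -0.4]]) [-3.4706e+01  1.4186e+01 -6.0000e-03]
ledge (np.float64(-0.32124387367913326), array([0.56819018, 0.03485284]), [[5.4, 16.2], [-5.4, -16.2]])
```

```bash

python3 -m jog '{"travel":[[-5,2,0],[-2,1,20],[0,0,35],[10,20,0],[25,20,0]],"dr":[[0,0,0],[0,0,0],[0,0,0],[0,0,0],[0,0,0]],"jaw":[0,0,0,255,255]}' 30 >/dev/null
python3 -m jog '{"travel":[[25,20,0],[25,20,0],[20,8,0],[0,0,0],[0,0,0]],"dr":[[0,0,0],[0,0,0],[0,0,0],[0,0,0],[0,0,0]],"jaw":[255,255,255,255,255]}'
python3 st.py
```

```text
time: 4.53
eef_pos: [0.5654, 0.1571, 0.0724]
tcp_rot: [0.987, -0.161, 0.0, -0.0]
contact_force: [-0.6, -0.1, 1.0]
opening: 0.012
t 4.53 pos [0.5654 0.1571 0.0724] yaw -0.3234 fix mm [-41.4 126.8] f [-0.6 -0.1  1. ]
```

```bash

python3 -m jog '{"travel":[[6,-2,-20],[0,0,-15],[0,0,-9],[0,0,0],[0,0,0]],"dr":[[0,0,0],[0,0,0],[0,0,0],[0,0,0],[0,0,0]],"jaw":[255,255,255,255,255]}'
python3 st.py
python3 - <<'E'
from h import *
s=get_state(); im=read_camera("wrist")
cv2.imwrite("pics/w3.png",cv2.resize(im[:,:,::-1],(768,576),interpolation=cv2.INTER_CUBIC)); np.savez("w3s.npz",**s)
E
```

```text
time: 4.95
eef_pos: [0.5696, 0.1542, 0.0278]
tcp_rot: [0.987, -0.162, -0.001, 0.0]
contact_force: [-0.3, -0.1, 0.4]
opening: 0.002
t 4.95 pos [0.5696 0.1542 0.0278] yaw -0.3249 fix mm [-36.5 125.4] f [-0.3 -0.1  0.4]
```

View pics/w3.png

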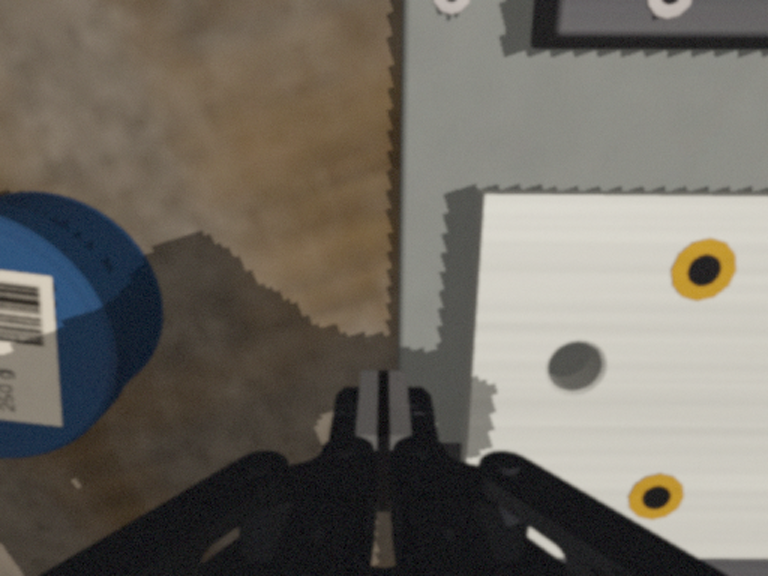

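```bash
python3 - <<'E'
from est import *
s=dict(np.load("w3s.npz")); C=cam("wrist",s)
F=(-0.3264,np.array([.56397,.02373])); c,q=np.cos(F[0]),np.sin(F[0])
def w(L,z):
    d=plane(C,(np.array(L)+.5)/1.5-.5,z)-F[1]; return np.round(1e3*np.c_[c*d[:,0]+q*d[:,1],-q*d[:,0]+c*d[:,1]],1)
print("base",w([[405,50],[400,340]],.012)); print("rail",w([[557,36]],.036)); print("plate",w([[485,193],[468,450]],.034)); print("fing",w([[362,372],[405,372]],.028))
print("hole",w([[575,366]],.034))
E
```

```text
base [[ 62.9 119.5]
 [-25.5 119.8]]
rail [[63.1 84.5]]
plate [[ 26.1  98.8]
 [-53.1  99. ]]
fing [[-29.3 132. ]
 [-29.2 118.7]]
hole [[-24.1  69.2]]
```

```bash

python3 -m jog '{"travel":[[-1.3,-3.8,0],[-1.3,-3.8,0],[-1.3,-3.8,0],[-1.3,-3.8,0],[-1,-3.2,0]],"dr":[[0,0,0],[0,0,0],[0,0,0],[0,0,0],[0,0,0]],"jaw":[255,255,255,255,255]}'
python3 -m jog '{"travel":[[0,0,0],[0,0,0]],"dr":[[0,0,0],[0,0,0]],"jaw":[255,255]}'
python3 st.py
python3 - <<'E'
from h import *
s=get_state(); im=read_camera("wrist")
cv2.imwrite("pics/w4.png",cv2.resize(im[:,:,::-1],(768,576),interpolation=cv2.INTER_CUBIC)); np.savez("w4s.npz",**s)
E
```

```text
time: 5.42
eef_pos: [0.5646, 0.1356, 0.0287]
tcp_rot: [0.987, -0.162, 0.0, -0.0]
contact_force: [-0.5, 0.8, 0.1]
opening: 0.0
time: 5.58
eef_pos: [0.5646, 0.1359, 0.0284]
tcp_rot: [0.987, -0.162, 0.0, -0.0]
contact_force: [-0.1, 0.0, 0.5]
opening: -0.001
t 5.58 pos [0.5646 0.1359 0.0284] yaw -0.3251 fix mm [-35.4 106.4] f [-0.1  0.   0.5]
```

View pics/w4.png

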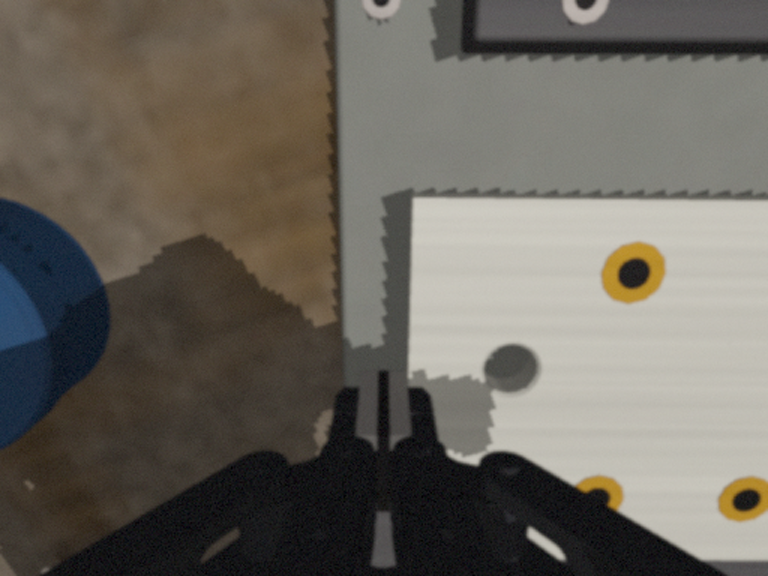

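```bash

python3 -m jog '{"travel":[[-0.9,-2.7,0],[-0.9,-2.7,0],[-0.9,-2.7,0],[-0.9,-2.7,0],[-0.9,-2.7,0]],"dr":[[0,0,0],[0,0,0],[0,0,0],[0,0,0],[0,0,0]],"jaw":[255,255,255,255,255]}'
python3 -m jog '{"travel":[[0,0,0],[0,0,0]],"dr":[[0,0,0],[0,0,0]],"jaw":[255,255]}'
python3 st.py
python3 - <<'E'
from h import *
s=get_state(); im=read_camera("wrist")
cv2.imwrite("pics/w5.png",cv2.resize(im[:,:,::-1],(768,576),interpolation=cv2.INTER_CUBIC)); np.savez("w5s.npz",**s)
E
```

```text
time: 6.05
eef_pos: [0.5602, 0.1226, 0.0284]
tcp_rot: [0.987, -0.162, 0.0, -0.0]
contact_force: [1.4, 1.6, 0.4]
opening: -0.002
time: 6.22
eef_pos: [0.5599, 0.1222, 0.0283]
tcp_rot: [0.987, -0.162, -0.0, 0.0]
contact_force: [-0.0, 0.2, 0.6]
opening: -0.003
t 6.22 pos [0.5599 0.1222 0.0283] yaw -0.3246 fix mm [-35.4  92. ] f [-0.   0.2  0.6]
```

View pics/w5.png

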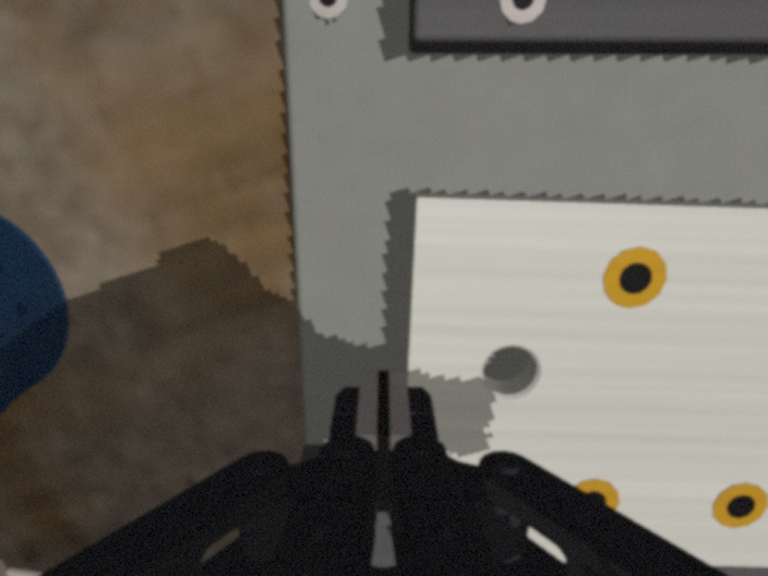

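```bash
python3 - <<'E'
from est import *
s=dict(np.load("w5s.npz")); C=cam("wrist",s)
F=(-0.3264,np.array([.56397,.02373])); c,q=np.cos(F[0]),np.sin(F[0])
def w(L,z):
    d=plane(C,(np.array(L)+.5)/1.5-.5,z)-F[1]; return np.round(1e3*np.c_[c*d[:,0]+q*d[:,1],-q*d[:,0]+c*d[:,1]],1)
print("base",w([[287,50],[299,300]],.012)); print("rail",w([[415,40],[767,43]],.036)); print("plate",w([[416,197],[408,372],[767,207]],.034))
print("hole",w([[511,370]],.034))
E
```

```text
base [[ 64.  119.3]
 [-10.5 119.6]]
rail [[63.3 84.7]
 [62.9  0.8]]
plate [[ 26.   83.5]
 [-25.4  84.7]
 [ 23.6  -9.9]]
hole [[-24.6  54.3]]
```

```bash

python3 -m jog '{"travel":[[1,3,0],[0,0,25],[0,0,25],[-25,-14,0],[-30,-17,0]],"dr":[[0,0,0],[0,0,0],[0,0,0],[0,0,0],[0,0,0]],"jaw":[255,255,255,0,0]}' >/dev/null
python3 -m jog '{"travel":[[-30,-17,0],[-26,-15,0],[0,0,-15],[0,0,-20],[0,0,-5]],"dr":[[0,0,0],[0,0,0],[0,0,0],[0,0,0],[0,0,0]],"jaw":[0,0,0,0,0]}'
python3 -m jog '{"travel":[[0,0,0],[0,0,0]],"dr":[[0,0,0],[0,0,0]],"jaw":[0,0]}'
python3 st.py
```

```text
time: 7.1
eef_pos: [0.4478, 0.0626, 0.0363]
tcp_rot: [0.987, -0.162, -0.002, 0.0]
contact_force: [-0.3, 0.2, -0.2]
opening: 0.974
time: 7.27
eef_pos: [0.4503, 0.0628, 0.0384]
tcp_rot: [0.987, -0.161, -0.0, 0.0]
contact_force: [-0.0, 0.1, 0.7]
opening: 0.995
t 7.27 pos [0.4503 0.0628 0.0384] yaw -0.3242 fix mm [-120.2    0.5] f [-0.   0.1  0.7]
```

```bash

python3 -m jog '{"travel":[[0,0,-14],[0,0,-8],[0,0,0],[5.7,-1.9,0],[5.7,-1.9,0]],"dr":[[0,0,0],[0,0,0],[0,0,0],[0,0,0],[0,0,0]],"jaw":[0,0,0,0,0]}' >/dev/null
python3 -m jog '{"travel":[[2.8,-1,0],[2.8,-1,0],[2.8,-1,0],[2.8,-1,0],[2.8,-1,0]],"dr":[[0,0,0],[0,0,0],[0,0,0],[0,0,0],[0,0,0]],"jaw":[0,0,0,0,0]}'
python3 -m jog '{"travel":[[2.8,-1,0],[2.8,-1,0],[2.8,-1,0],[0,0,0]],"dr":[[0,0,0],[0,0,0],[0,0,0],[0,0,0]],"jaw":[0,0,0,0]}'
python3 st.py
python3 - <<'E'
from h import *
s=get_state(); im=read_camera("wrist")
cv2.imwrite("pics/w6.png",cv2.resize(im[:,:,::-1],(768,576),interpolation=cv2.INTER_CUBIC)); np.savez("w6s.npz",**s)
E
```

```text
time: 8.1
eef_pos: [0.4755, 0.0539, 0.0164]
tcp_rot: [0.987, -0.162, -0.0, -0.0]
contact_force: [-3.8, 1.3, 2.5]
opening: 1.001
time: 8.43
eef_pos: [0.4849, 0.0505, 0.0164]
tcp_rot: [0.987, -0.162, 0.001, 0.0]
contact_force: [-0.9, 0.9, 0.0]
opening: 1.0
t 8.43 pos [0.4849 0.0505 0.0164] yaw -0.3247 fix mm [-83.5   0.1] f [-0.9  0.9  0. ]
```

View pics/w6.png

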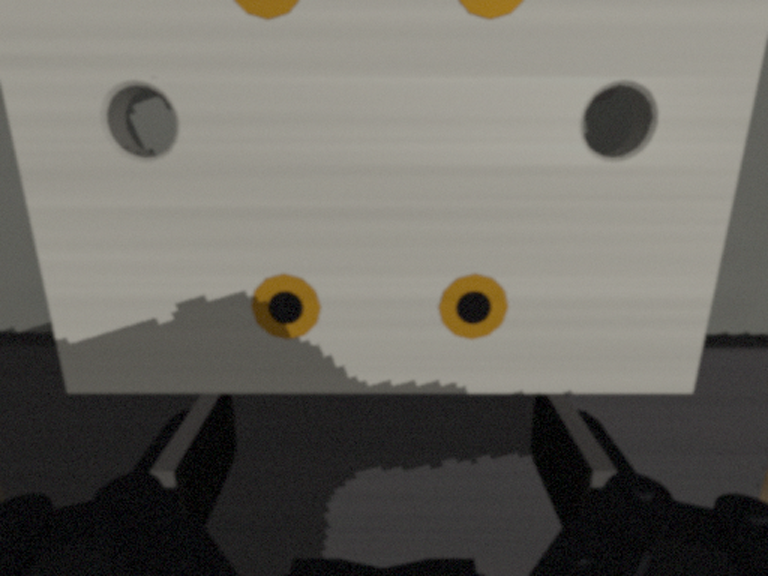

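```bash
python3 - <<'E'
from est import *
s=dict(np.load("w6s.npz")); C=cam("wrist",s)
F=(-0.3264,np.array([.56397,.02373]))
w=lambda L,z:plane(C,(np.array(L)+.5)/1.5-.5,z)
pm=np.array([[-60,-85],[-60,85],[10,55],[10,-55]])/1e3
P=rigid(pm,w([[694,393],[67,393],[143,119],[620,119]],.034));print(P[2],rel(F,P))
E
```

```text
[[-0.7, -0.6], [-0.3, 1.3], [0.5, -0.2], [0.5, -0.5]] [-1.3235e+01  8.1600e-01  1.0000e-03]
```

```bash

python3 -m jog '{"travel":[[2.4,-0.8,0],[2.4,-0.8,0],[2.4,-0.8,0],[0,0,0]],"dr":[[0,0,0],[0,0,0],[0,0,0],[0,0,0]],"jaw":[0,0,0,0]}'
python3 -m jog '{"travel":[[1.9,-0.6,0],[1.9,-0.6,0],[0.9,-0.3,0],[0,0,0],[0,0,0]],"dr":[[0,0,0],[0,0,0],[0,0,0],[0,0,0],[0,0,0]],"jaw":[0,0,0,0,0]}'
python3 st.py
python3 - <<'E'
from h import *
s=get_state(); im=read_camera("wrist")
cv2.imwrite("pics/w7.png",cv2.resize(im[:,:,::-1],(768,576),interpolation=cv2.INTER_CUBIC)); np.savez("w7s.npz",**s)
E
```

```text
time: 8.82
eef_pos: [0.4926, 0.0481, 0.0166]
tcp_rot: [0.987, -0.162, 0.002, 0.0]
contact_force: [0.1, -0.5, 0.2]
opening: 0.999
time: 9.23
eef_pos: [0.4961, 0.0469, 0.0164]
tcp_rot: [0.987, -0.162, 0.0, 0.0]
contact_force: [-0.2, -0.1, -0.6]
opening: 1.002
t 9.23 pos [0.4961 0.0469 0.0164] yaw -0.3247 fix mm [-71.8   0.2] f [-0.2 -0.1 -0.6]
```

View pics/w7.png

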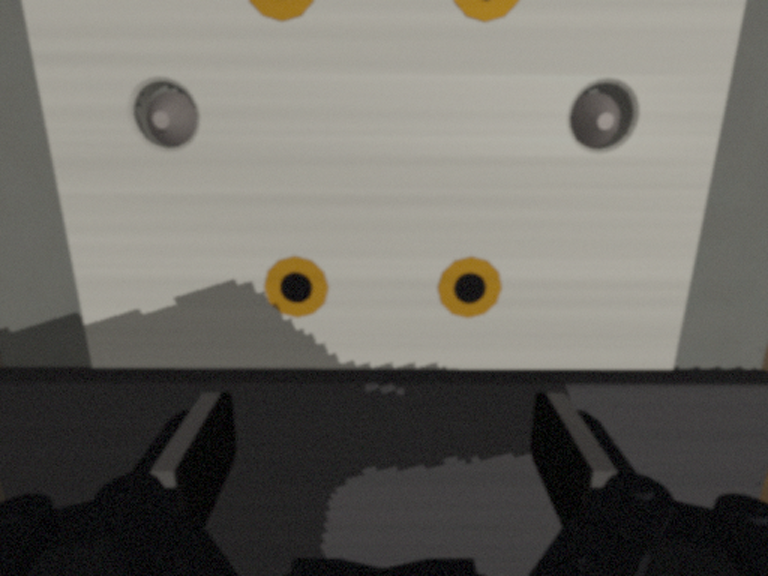

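```bash
python3 - <<'E'
from est import *
s=dict(np.load("w7s.npz")); C=cam("wrist",s)
F=(-0.3264,np.array([.56397,.02373]))
w=lambda L,z:plane(C,(np.array(L)+.5)/1.5-.5,z)
pm=np.array([[-60,-85],[-60,85],[10,55],[10,-55]])/1e3
for z in(.022,.026,.03):
    p=w([[676,371],[92,369],[167,114],[604,114]],z);P=rigid(pm,p);print(z,P[2],rel(F,P),np.linalg.norm(p[0]-p[1]),np.linalg.norm(p[2]-p[3]))
E
python3 -m jog '{"travel":[[-4.7,1.6,0],[0,0,20],[0,0,30],[-4,1,40],[-4,1,40]],"dr":[[0,0,0],[0,0,0],[0,0,0],[0,0,0],[0,0,0]],"jaw":[0,0,0,0,0]}'
python3 -m jog '{"travel":[[20,-7,20],[30,-10,10],[30,-10,0],[20,-7,0],[0,0,0]],"dr":[[0,0,0],[0,0,0],[0,0,0],[0,0,0],[0,0,0]],"jaw":[0,0,0,0,0]}'
python3 -m jog '{"travel":[[0,0,0],[0,0,0]],"dr":[[0,0,0],[0,0,0]],"jaw":[0,0]}'
python3 - <<'E'
from h import *
s=get_state(); im=read_camera("wrist")
cv2.imwrite("pics/w8.png",cv2.resize(im[:,:,::-1],(768,576),interpolation=cv2.INTER_CUBIC)); np.savez("w8s.npz",**s)
E
```

```text
0.022 [[-1.1, -0.9], [-0.2, 1.5], [0.6, -0.2], [0.8, -0.4]] [-0.391 -0.125 -0.001] 0.17255482747952464 0.11012439402831198
0.026 [[0.7, 1.1], [-0.0, -1.2], [-0.9, -1.4], [0.3, 1.4]] [ 0.589 -0.114 -0.001] 0.16755538703187184 0.10693375394121425
0.03 [[2.4, 3.2], [0.1, -3.9], [-2.4, -2.5], [-0.1, 3.3]] [ 1.569e+00 -1.030e-01 -1.000e-03] 0.16255594658421899 0.10374311385411654
time: 9.7
eef_pos: [0.4815, 0.0508, 0.1466]
tcp_rot: [0.987, -0.162, -0.002, 0.0]
contact_force: [0.6, -0.4, 1.0]
opening: 1.0
time: 10.12
eef_pos: [0.5859, 0.0152, 0.177]
tcp_rot: [0.987, -0.162, 0.002, 0.0]
contact_force: [-1.4, -0.0, -0.2]
opening: 1.002
time: 10.28
eef_pos: [0.5819, 0.017, 0.1755]
tcp_rot: [0.987, -0.162, -0.001, -0.0]
contact_force: [-0.5, -0.1, -0.3]
opening: 1.003
```

View pics/w8.png

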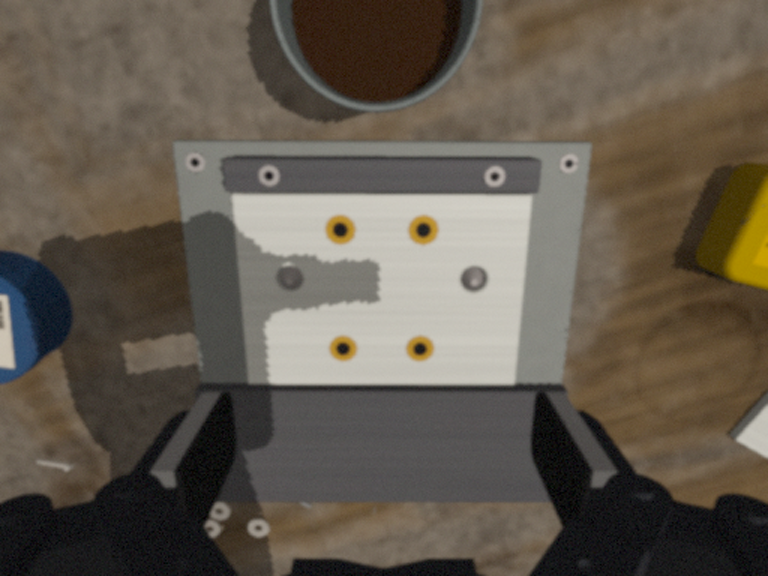

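```bash
python3 st.py; python3 -c "
from plant import *
print(sign_off())"
```

```text
t 10.33 pos [0.5817 0.0171 0.1755] yaw -0.3243 fix mm [19.  -0.6] f [-0.3 -0.7  0.3]
the job is handed in; nothing more can be done
None
```

The plate is seated on both pins, and the job was handed in at about 10.3 s of the 72 s limit. I got it there by pushing only:
- **Squaring:** the two open fingertips against the near edge turned it straight.
- **Sideways:** the shut fingertips on the left edge moved it 14 mm across.
- **Forward:** two fingertips pushed it until it dropped over the pins. I then raised the hand clear.

**Final checks:**
- **Pins:** the last two wrist pictures show both pins inside the holes, and the plate lying between the ledge and the stop rail.
- **Position:** at seated height the plate measured about 0.4 mm off in x, 0.1 mm off in y and 0.001 rad out of line, which is within the calibration error.
- **Height:** the hole spacing measured 110.1 mm (110 expected), which fits fully down. The near edge read 172.6 mm instead of 170. The other corner readings show a similar 2 mm error, so I took it as corner-reading error, not tilt.
- **Bystanders:** I did not touch the tin, tape measure or mug. I did not measure their positions again afterwards.
- **Forces:** the contact force readings I printed stayed under 5 N. I did not read it during every move.

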